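# Pin the flange and hold the loupe in focus over it

### The job

Take the round-headed locating pin out of its holder, push it down through the hole in the middle of the raised metal flange plate until its head sits flat on the plate, and let go of it. Then pick the loupe up by its handle and hold it level and still, with the lens centred above the pin and at the height of the black disc on the gauge post; finish while still holding it there, clear of everything else. Leave the disc and all the other things on the table where they are.

Things in the scene. Friction and masses are not known exactly. Their poses are not given: they have to be found in the camera images.
- pin: steel locating pin standing upright in one of the two holes of the holder, head up: round smooth head 18 mm diameter and 28 mm tall; below it a shank 10 mm diameter and 40 mm long whose last 9 mm taper to a 4 mm nose; about 60 g. Origin on its axis at the underside of the head; z runs up through the head. Its head rests on the holder's top face.
- holder: fixed grey plastic block, 50 x 130 x 44 mm high, with two vertical holes 76 mm apart along its y axis, at y = -38 and +38 mm; the pin stands in one of them (either one), the T-handled key in the other. Origin at the centre of its underside.
- flange: fixed steel plate, 90 (x) x 76 (y) x 12 mm, carried on two side rails so that its top is 44 mm above the table and the space under its hole is open; small screw heads 3 mm high near its four corners. Origin on the table under its centre, z up.
- hole (a point): centre of the mouth of the 13 mm through hole in the middle of the flange plate, on its top face (44 mm above the table), z up. When the pin is home its origin coincides with this point.
- mark (a point): middle of the black disc (34 mm diameter, 8 mm thick) on the gauge post: its height is the focal height for the lens, 115 to 165 mm above the table. The disc is held on the post by friction (about 6 N) and must not be pushed up or down.
- gauge: fixed gauge: square dark base 60 x 60 x 12 mm with a vertical steel post, 12 mm diameter, 197 mm tall in all, standing 130 to 175 mm from the flange's centre on the flange's +x side. Origin under its centre.
- loupe: loupe (reading lens, about 90 g) lying flat on the table: straight black handle 114 mm long, 16 mm wide (along its y), 24 mm high, joined to a steel ring 68 mm outer diameter and 16 mm high round the lens. Origin at the underside of the handle's middle (the handle reaches from x = -55 to +59 mm); x points along the handle to the lens, z up through the lens.
- lens (a point): centre of the lens: 90 mm along x and 8 mm up from the loupe's origin, on the axis of the ring.
- key: T-handled key standing in the other hole of the holder: same 10 mm shank, but its head is a crossbar 46 mm long and 9 mm square. Origin on its axis at the underside of its head. Not used.
- tube: black upright lens tube, 31 mm diameter, 60 mm tall; origin at the centre of its underside. Not used.
- dish: shallow steel dish, 72 mm across, 22 mm high; origin under its centre. Not used.
- bottle: white plastic bottle, 54 mm diameter, 120 mm tall; origin under its centre. Not used.
- driver: screwdriver lying on the table in front of the robot, 170 mm long. Not used.
- optbox: small grey optics box, 50 x 50 x 30 mm; origin under its centre. Not used.
There are look-alikes about, which are no part of the job. Leave any blue or green look-alike of the gauge alone.

How it is judged:
By the outcome, as a careful person would: the job done as asked, in the order asked, and still so for the second after the job is handed in, while the arm keeps its last pose, push and grip.
It also fails if it takes over 54 s, if anything falls off the work surface, if the arm or the gripper's body presses on something with over 40 N, if the wrist force passes 120 N, or if a joint passes its speed limit or range.

### The arm

A 6-joint arm with a two-finger parallel gripper is mounted at the origin on the work surface. World frame = base frame: x ahead of the robot, y to its left, z up, the work surface at z = 0. Lengths are in m, angles in rad, forces in N, time in s.
With the tool pointing down it reaches from about 0.35 to 0.775 m from the base axis. Payload 7.3 kg.
Tool frame: the origin (TCP) lies midway between the tips of the shut fingers; the grasp point (between the pads) lies grasp_offset behind it (grasp_offset is the distance from the TCP to the grasp point, in m); z points along the fingers, y is the line along which they close (so a half turn about z gives the same grasp; the last joint's range is limited). The gripper opens to 92 mm and grips with 3 to 60 N. Pads are 19 mm wide; open, the fingers measure 130 mm over their backs; the gripper's body (75 mm by 190 mm) begins 47 mm behind the grasp point.
Start: joints at [1.118, 0.342, 1.524, -0, 1.275, -0.146], TCP at [0.159, 0.501, 0.227] pointing down, gripper open.
Joint ranges: [-2.53, 2.53], [-0.77, 2.02], [0.04, 2.7], [-1, 4.14], [0.28, 2.66], [-3.11, 3.11]. Speed limits (rad/s): [2.57, 2.57, 3.14, 3.14, 3.14, 3.14].

### API

Orientations are given as [roll, pitch, yaw] about the fixed x, y, z axes, in that order (R = Rz(yaw) Ry(pitch) Rx(roll)).
In Python, from cell import * gives the robot as it stands.
- The arm moves only by the tool step_arm, never from a script. Its argument "plan" is a list of rows, each a list of 5 numbers: the closure, from -1 (fully open) to 1 (shut), then the shift along the tool's x, y, z in m, then the turn about the tool's z in rad. In form: [[hand, x, y, z, twist], ...]. A call has 1 to 20 rows; each row is the pose to reach, as a shift and turn from the pose commanded when the call began, along the tool's axes at that moment; what a row does not reach only later rows make up. A row lasts 1/8 s, in which the tool goes at most 62.5 mm and 10.7 degrees, less where a joint would pass 70% of its speed; a pose out of reach is approached as far as the arm can. A call with a gripper value outside its range is refused whole. The fingers move at their own pace and stop on an object; "grip_force" is the grip in N (left out, the last holds). Time passes only in rows, so rows that repeat a pose let the fingers close. It gives the time, the measured TCP pose, the force, the opening and the grip force at its end, in the units of the state.
- observe(): the state, without advancing time (a new reading comes with each control period).
- read_camera(name): name is "scene" or "top" or "wrist"; returns a dict with "img" (480x640x3 uint8, red, green, blue), "range_z" (480x640 float32, m along the optical axis (not along the pixel's ray), 0 where there is no reading), "fx", "fy", "cx", "cy" (pixels), "R" (3x3) and "t" (3): a world point X has camera coordinates R X + t; the wrist camera has in their place "T_tool_cam" (4x4, takes a point from camera to tool coordinates, whose origin is the TCP and whose axes are the flange's). Camera axes: x right, y down, z forward; pixel columns grow to the right and rows downward; lengths in m; the calibration is good to about 2 mm. The wrist camera is an equidistant fisheye: a pixel r from the principal point sees the ray r / f radians off the axis. A picture is of the moment at which its call begins: read the wrist's pose just before it.
- hand_in(): hands the job in; it is judged then, once.
The state is a dict: "time": time; "qpos": joint angles; "qvel": joint speeds; "joint_efforts": joint torques, N m; "tool_pos": TCP position; "tool_rot": TCP orientation; "contact_force": force on the tool from outside, world axes, zero at the start; "torque": the same for the moment, N m; "opening": finger opening in m; "grip_force": force on a finger pad.
Only numpy, scipy, OpenCV 4.12 (cv2) and the standard library are available. Lean on these libraries where they do the work, as an engineer would, in place of code of your own. Each camera call takes 0.05 s, during which the arm holds its last target. There are 200 camera calls.

## Working session

There is one attempt and no reset: what is moved stays moved. The work goes in short steps, Python scripts to look and compute and a tool call to move; the robot and the scene stay as the last step left them, time stands still between calls to the robot, and variables do not carry over. Pictures are saved under pics/ and viewed, at most 10 in all, crops included, and the job is handed in when it is done.

Besides the shell and the picture viewer there is one more tool, called after "Call:" as name(argument=value, ...) on one line, values as JSON. step_arm: Moves the arm, as the interface text tells. Its arguments: {"type":"object","properties":{"plan":{"type":"array","items":{"type":"array","items":{"type":"number"}}},"grip_force":{"type":"number"}},"required":["plan"]}

```bash
ls; mkdir -p pics; cat > h.py <<'E'
from cell import *
import numpy as np, cv2
def pts(c):
    v,u=np.mgrid[0:480,0:640]; z=c["range_z"]
    P=np.stack([(u-c["cx"])/c["fx"]*z,(v-c["cy"])/c["fy"]*z,z],-1)
    return (P-np.array(c["t"]))@np.array(c["R"])
E
python3 - <<'E'
from h import *
print(observe())
for n in ("top","scene"):
    c=read_camera(n); np.savez(f"{n}.npz",**{k:v for k,v in c.items()})
    cv2.imwrite(f"pics/{n}.png",c["img"][:,:,::-1])
    print(n,-np.array(c["R"]).T@c["t"],c["fx"],np.array(c["R"]).round(2).tolist())
E
```

```text
pics
{'time': 0.0, 'qpos': array([ 1.11800860e+00,  3.42729805e-01,  1.52503265e+00, -1.82904251e-05,
        1.27534089e+00, -1.45978342e-01]), 'qvel': array([-1.57830758e-03, -3.78549834e-05,  5.68828022e-04, -1.26309931e-03,
       -9.85187410e-04, -2.25470029e-04]), 'joint_efforts': array([ 1.43465910e-03, -4.31253576e+01, -2.44216543e+01,  7.19026546e-02,
        5.62112918e-02, -1.76619919e-04]), 'tool_pos': array([0.15835728, 0.50013074, 0.22603581]), 'tool_rot': array([-3.14009548e+00, -2.02442284e-04,  2.83478846e+00]), 'contact_force': array([ 0.10826347, -0.43480539, -0.29841274]), 'torque': array([ 0.00625536, -0.05058183, -0.0160113 ]), 'grip_force': 0.0, 'opening': 0.09164268035728887}
top [ 0.44192127 -0.0082196   1.25740577] 510.27071430857205 [[0.01, -1.0, 0.0], [-0.99, -0.01, -0.11], [0.11, -0.0, -0.99]]
scene [1.32398    0.7431995  0.95483498] 591.8897627544341 [[-0.71, 0.7, -0.01], [0.44, 0.44, -0.78], [-0.54, -0.56, -0.62]]
```

View pics/top.png

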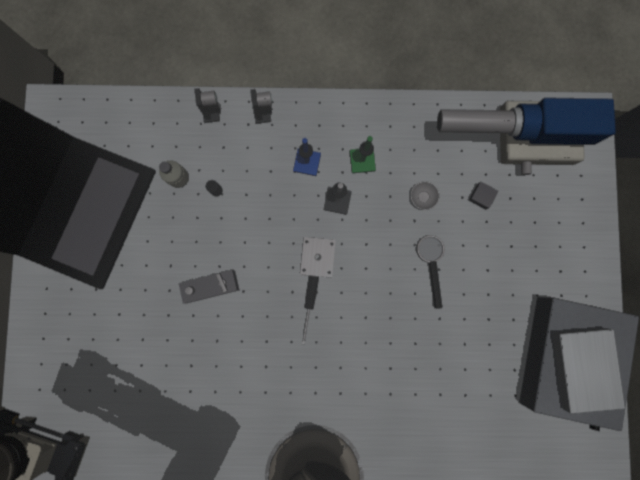

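View pics/scene.png

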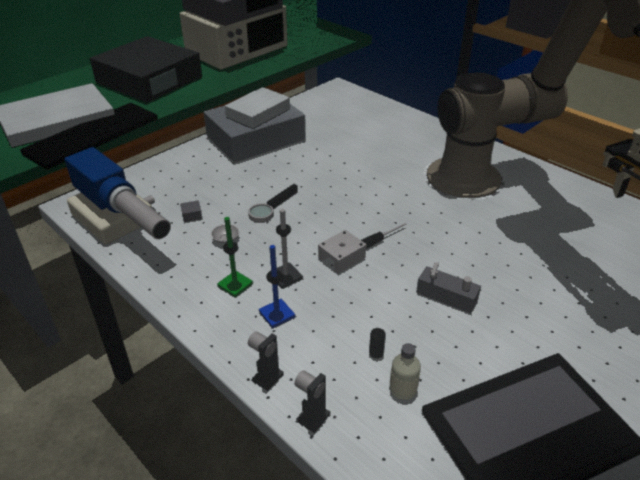

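```bash
python3 - <<'E'
import cell; print([x for x in dir(cell) if x[0]!='_'], getattr(cell,'grasp_offset',None))
E
```

```text
['IKError', 'grasp_offset', 'hand_in', 'observe', 'read_camera'] 0.0188
```

The top view shows the pin's round head at (189,290), the key at (224,282), the flange hole at (318,257), the gauge base at (338,202) and the loupe ring at (430,248), with its handle running down to (437,305). In the scene view, the gauge's disc is at about (284,230).

```bash
python3 - <<'E'
from h import *
T=dict(np.load("top.npz")); P=pts(T)
def box(n,u0,u1,v0,v1,z0,z1,P=P):
    Q=P[v0:v1,u0:u1].reshape(-1,3); Q=Q[(Q[:,2]>z0)&(Q[:,2]<z1)]
    if len(Q)<3: print(n,len(Q)); return
    r=cv2.minAreaRect((Q[:,:2]*1000).astype(np.float32))
    print(n,len(Q),"med",np.median(Q,0).round(4),"rect",np.round(r[0],1),np.round(r[1],1),round(r[2],1))
box("table",250,290,330,380,-1,1)
box("pin",178,204,278,304,.055,.1)
box("key",210,240,270,296,.055,.1)
box("holder",170,250,260,310,.035,.05)
box("flange",295,345,230,285,.036,.052)
box("gaugebase",322,356,180,220,.006,.02)
box("gauge",322,356,170,220,.03,.3)
box("ring",412,448,230,264,.008,.03)
box("handle",424,448,264,312,.015,.035)
for z in np.arange(.03,.22,.01): box(f"g{z:.2f}",322,356,170,220,z,z+.01)
S=dict(np.load("scene.npz")); PS=pts(S)
print("scene")
for z in np.arange(.02,.22,.01): box(f"g{z:.2f}",264,300,200,290,z,z+.01,PS)
for nm,C in(("t",T),("s",S)):
  img=C["img"]
cv2.imwrite("pics/crop.png",np.hstack([cv2.resize(T["img"][170:270,280:380,::-1],(400,400),interpolation=2),cv2.resize(S["img"][200:300,220:320,::-1],(400,400),interpolation=2)]))
E
```

```text
table 1992 med [2.777e-01 1.122e-01 2.000e-04] rect [278.1 112.6] [117.6  95.5] 1.1
pin 57 med [0.4307 0.2941 0.0716] rect [430.3 295.4] [16.7 16.6] 32.3
key 95 med [0.4502 0.2219 0.067 ] rect [450.  222.2] [44.7 14.5] 17.3
holder 1021 med [0.4402 0.2605 0.0442] rect [440.  259.7] [ 50.1 131.7] 14.6
flange 1181 med [5.132e-01 3.000e-04 4.410e-02] rect [ 5.14e+02 -3.00e-01] [75.8 90. ] 85.4
gaugebase 449 med [ 0.6493 -0.0439  0.012 ] rect [657.7 -46.7] [59.7 99.1] 79.6
gauge 202 med [ 0.653  -0.046   0.1477] rect [656.8 -46.3] [33.3 31.1] 1.3
ring 556 med [ 0.5384 -0.2755  0.0123] rect [ 539.2 -274.7] [66.6 67.5] 67.9
handle 321 med [ 0.4483 -0.2858  0.0236] rect [ 449.1 -286.4] [106.5  17.4] 7.0
g0.03 4 med [ 0.6524 -0.0442  0.0358] rect [653.3 -44.7] [10.8  4.2] 65.1
g0.04 4 med [ 0.6527 -0.0488  0.0467] rect [652.8 -47.8] [2.5 9.7] 12.7
g0.05 2
g0.06 5 med [ 0.6525 -0.0446  0.0641] rect [652.5 -45.5] [7.5 1.8] 72.9
g0.07 0
g0.08 0
g0.09 0
g0.10 0
g0.11 0
g0.12 0
g0.13 1
g0.14 128 med [ 0.6534 -0.0442  0.1469] rect [656.8 -46.3] [33.3 31.1] 1.3
g0.15 15 med [ 0.6518 -0.0482  0.1507]
[... 1021 characters left out ...]
8] 37.9
g0.11 101 med [0.7545 0.0311 0.118 ] rect [709.8  -2.2] [143.1  32.4] 36.3
g0.12 93 med [0.7546 0.0319 0.1215] rect [713.3  -8.2] [142.7  31.7] 43.0
g0.13 30 med [0.7517 0.0297 0.1334] rect [711.2  -8.7] [125.5  26.9] 34.8
g0.14 133 med [ 0.6637 -0.0406  0.1469] rect [697.   -8.8] [148.1  31.9] 44.1
g0.15 46 med [ 0.6648 -0.0376  0.1524] rect [704.6  -5.4] [131.3  25. ] 43.9
g0.16 41 med [0.7516 0.0251 0.1636] rect [707.7  -7.3] [132.8  11.6] 38.6
g0.17 47 med [ 0.6642 -0.0391  0.1745] rect [706.1  -7.1] [132.8  11.2] 39.1
g0.18 44 med [0.7483 0.0282 0.1843] rect [706.7  -6.8] [133.4  10.8] 38.8
g0.19 62 med [0.749  0.0265 0.1968] rect [706.7  -8.5] [136.2  12.1] 39.3
g0.20 2
g0.21 0
```

View pics/crop.png

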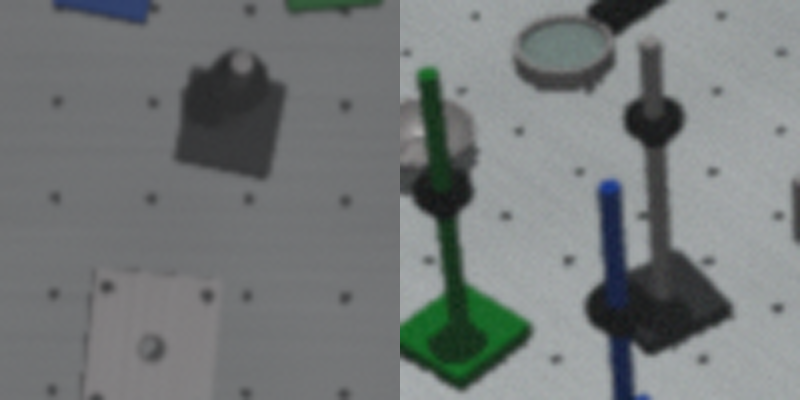

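The measurements agree with each other. The pin is at (.430,.296), which matches the holder geometry, the hole is at (.514,0) and the lens at (.539,-.275). The disc's top is at about .1475. The crop shows the gauge's disc as the black one on the grey post, so it isn't a blue or green look-alike.

```bash
cat >> h.py <<'E'
def go(target,yaw_deg=None):
    s=observe(); yaw=s["tool_rot"][2]
    from scipy.spatial.transform import Rotation as Ro
    R=Ro.from_euler("xyz",s["tool_rot"]).as_matrix()
    d=R.T@(np.array(target)-s["tool_pos"])
    tw=0 if yaw_deg is None else (yaw-np.radians(yaw_deg)+np.pi)%(2*np.pi)-np.pi
    print("t",round(s["time"],2),"pos",s["tool_pos"].round(4),"rot",s["tool_rot"].round(4),"SHIFT",d.round(4),"TWIST",round(tw,4))
def wrist(name=None):
    s=observe(); c=read_camera("wrist")
    from scipy.spatial.transform import Rotation as Ro
    T=np.eye(4);T[:3,:3]=Ro.from_euler("xyz",s["tool_rot"]).as_matrix();T[:3,3]=s["tool_pos"]
    v,u=np.mgrid[0:480,0:640]; x=(u-c["cx"])/c["fx"]; y=(v-c["cy"])/c["fy"]
    th=np.hypot(x,y); k=np.tan(np.minimum(th,1.5))/np.maximum(th,1e-9); z=c["range_z"]
    P=np.stack([x*k*z,y*k*z,z,np.ones_like(z)],-1)
    Pt=P@np.array(c["T_tool_cam"]).T; W=(Pt@T.T)[...,:3]
    if name: cv2.imwrite(f"pics/{name}.png",c["img"][:,:,::-1])
    return c,Pt[...,:3],W
E
python3 -c "
from h import *
go([.430,.296,.16],104.6)"
```

```text
t 0.1 pos [0.1584 0.5002 0.2261] rot [-3.1403e+00 -2.0000e-04  2.8348e+00] SHIFT [-0.3206 -0.1125  0.0662] TWIST 1.0092
```

Call:
step_arm(plan=[[-1,-0.3206,-0.1125,0.0662,1.009],[-1,-0.3206,-0.1125,0.0662,1.009],[-1,-0.3206,-0.1125,0.0662,1.009],[-1,-0.3206,-0.1125,0.0662,1.009],[-1,-0.3206,-0.1125,0.0662,1.009],[-1,-0.3206,-0.1125,0.0662,1.009],[-1,-0.3206,-0.1125,0.0662,1.009],[-1,-0.3206,-0.1125,0.0662,1.009],[-1,-0.3206,-0.1125,0.0662,1.009]])

```text
time: 1.23
tool_pos: [0.4293, 0.2972, 0.1607]
tool_rot: [3.142, -0.0, 1.828]
contact_force: [0.4, 0.8, -0.1]
opening: 0.092
grip_force: 0.0
```

```bash
python3 - <<'E'
from h import *
go([.430,.296,.16],104.6)
c,Pt,W=wrist("w1")
print(c["T_tool_cam"].round(4).tolist(),c["fx"],c["cx"],c["cy"])
m=(W[...,2]>.062)&(W[...,2]<.085)&(np.hypot(W[...,0]-.43,W[...,1]-.296)<.03)
v,u=np.nonzero(m); print(m.sum(),u.min(),u.max(),v.min(),v.max())
print(cv2.minAreaRect((W[m][:,:2]*1000).astype(np.float32)),np.median(W[m],0),cv2.minAreaRect((Pt[m][:,:2]*1000).astype(np.float32)))
E
```

```text
t 1.23 pos [0.4293 0.2972 0.1607] rot [ 3.1415e+00 -3.0000e-04  1.8278e+00] SHIFT [-0.0014  0.0003  0.0007] TWIST 0.0022
[[-0.0009, -0.9663, -0.2575, 0.0696], [1.0, -0.0009, -0.0004, -0.0003], [0.0002, -0.2575, 0.9663, -0.1572], [0.0, 0.0, 0.0, 1.0]] 371.64829954431775 323.36279333730977 249.7584548499371
551 312 337 243 269
((430.1791076660156, 295.9802551269531), (17.690595626831055, 17.780563354492188), 88.31057739257812) [0.42992226 0.29673786 0.07093327] ((-1.4639344215393066, 0.4844703674316406), (17.690614700317383, 17.78059959411621), 16.4158992767334)
```

View pics/w1.png

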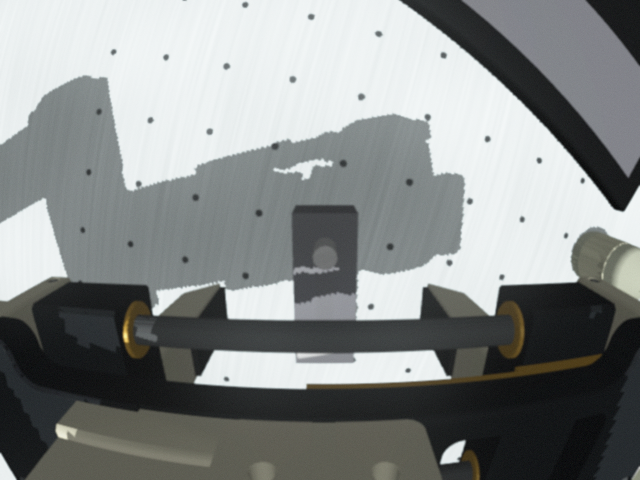

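In the wrist view the pin head is at (325,256), centred between the fingers at columns 205 and 445. It agrees with the top view to within 1 mm, so I'll descend and grip.

Call:
step_arm(plan=[[-1,-0.0015,0.0005,0.05,0.002],[-1,-0.0015,0.0005,0.095,0.002],[-1,-0.0015,0.0005,0.105,0.002],[-1,-0.0015,0.0005,0.1125,0.002],[-1,-0.0015,0.0005,0.1125,0.002],[1,-0.0015,0.0005,0.1125,0.002],[1,-0.0015,0.0005,0.1125,0.002],[1,-0.0015,0.0005,0.1125,0.002],[1,-0.0015,0.0005,0.1125,0.002],[1,-0.0015,0.0005,0.1125,0.002],[1,-0.0015,0.0005,0.1125,0.002],[1,-0.0015,0.0005,0.1125,0.002],[1,-0.0015,0.0005,0.1125,0.002]], grip_force=25)

```text
time: 2.9
tool_pos: [0.4311, 0.2951, 0.048]
tool_rot: [3.142, -0.0, 1.824]
contact_force: [-0.9, -0.7, 0.4]
opening: 0.0173
grip_force: 25.0
```

```bash
python3 -c "
from h import *
go([.4311,.2951,.12]);go([.514,-.0003,.12])"
```

```text
t 2.9 pos [0.4311 0.2951 0.048 ] rot [ 3.1416e+00 -1.0000e-04  1.8238e+00] SHIFT [-0.     0.    -0.072] TWIST 0
t 2.9 pos [0.4311 0.2951 0.048 ] rot [ 3.1416e+00 -1.0000e-04  1.8238e+00] SHIFT [-0.3068  0.0064 -0.072 ] TWIST 0
```

Call:
step_arm(plan=[[1,0,0,-0.02,0],[1,0,0,-0.05,0],[1,0,0,-0.072,0],[1,0,0,-0.072,0]])

```text
time: 3.4
tool_pos: [0.4319, 0.2956, 0.1213]
tool_rot: [3.138, -0.001, 1.824]
contact_force: [-0.4, 0.1, -0.8]
opening: 0.0175
grip_force: 25.0
```

Call:
step_arm(plan=[[1,-0.05,0.001,-0.04,0],[1,-0.11,0.002,-0.04,0],[1,-0.17,0.004,-0.04,0],[1,-0.23,0.005,-0.04,0],[1,-0.29,0.006,-0.04,0],[1,-0.34,0.006,-0.04,0],[1,-0.347,0.006,-0.04,0],[1,-0.347,0.006,-0.04,0],[1,-0.347,0.006,-0.04,0]])

```text
time: 4.53
tool_pos: [0.5232, -0.038, 0.1595]
tool_rot: [-3.141, -0.001, 1.825]
contact_force: [0.2, 0.7, -1.3]
opening: 0.0174
grip_force: 25.0
```

```bash
python3 - <<'E'
from h import *
go([.514,-.0003,.12])
c,Pt,W=wrist("w2"); np.savez("w2.npz",img=c["img"],Pt=Pt,W=W)
m=(abs(W[...,2]-.044)<.006)&(np.hypot(W[...,0]-.514,W[...,1])<.065)
print("flange",m.sum(),cv2.minAreaRect((W[m][:,:2]*1000).astype(np.float32)),np.median(W[m],0))
m=(abs(W[...,2])<.03)&(np.hypot(W[...,0]-.514,W[...,1])<.012)
v,u=np.nonzero(m); print("hole",m.sum(),u.mean(),v.mean() if len(v) else 0)
E
```

```text
t 4.53 pos [ 0.5232 -0.038   0.1595] rot [-3.1407e+00 -9.0000e-04  1.8252e+00] SHIFT [0.0387 0.0006 0.0396] TWIST 0
flange 11915 ((513.7423095703125, -1.3021278381347656), (76.89933776855469, 91.02470397949219), 85.5904769897461) [5.13176516e-01 3.73434469e-05 4.32148467e-02]
hole 200 324.195 194.66
```

View pics/w2.png

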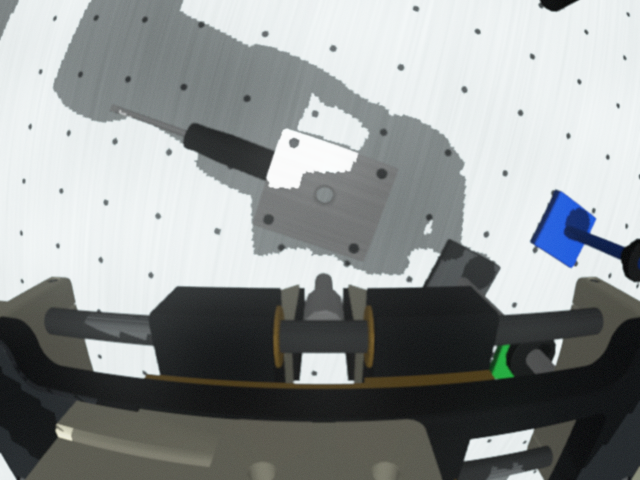

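The wrist view shows the flange hole at (324,194), clear of the pin held at (323,285). I'll fit the hole rim, cast it onto the plate plane, and measure the pin's place in the hand.

```bash
python3 - <<'E'
from h import *
d=np.load("w2.npz"); W=d["W"];Pt=d["Pt"];img=d["img"]
g=cv2.cvtColor(img,cv2.COLOR_RGB2GRAY)
# plate plane in world: z const; use plate points near the hole, interpolate hole rim by tool coords on plate
v,u=np.mgrid[0:480,0:640]
ring=(np.hypot(u-324,v-194)<28)&(np.hypot(u-324,v-194)>13)&(abs(W[...,2]-.0435)<.003)
A=np.c_[u[ring],v[ring],np.ones(ring.sum())]
X,*_=np.linalg.lstsq(A,Pt[ring],rcond=None)
depth=W[...,2]<.037
hole=depth&(np.hypot(u-324,v-194)<14)
e=cv2.medianBlur(g,3)[178:212,308:342]
c=cv2.HoughCircles(cv2.resize(e,None,fx=6,fy=6,interpolation=2),cv2.HOUGH_GRADIENT,1,200,param1=60,param2=12,minRadius=36,maxRadius=72)
print(c)
if c is not None:
    cu,cv_=c[0,0,:2]/6+[308-.42,178-.42]; print(cu,cv_,"hole tool:",np.array([cu,cv_,1])@X)
print("depth hole",u[hole].mean(),v[hole].mean(),hole.sum(),np.array([u[hole].mean(),v[hole].mean(),1])@X)
# pin
m=(abs(u-323)<25)&(v>265)&(v<320)&(abs(Pt[...,0])<.02)&(Pt[...,2]>-.03)&(Pt[...,2]<.05)&(abs(Pt[...,1])<.012)
for z0 in np.arange(-.03,.045,.008):
    k=m&(Pt[...,2]>z0)&(Pt[...,2]<z0+.008)
    if k.sum()>4: print(round(z0,3),k.sum(),"x",Pt[k][:,0].min().round(4),Pt[k][:,0].max().round(4),"y",Pt[k][:,1].min().round(4),Pt[k][:,1].max().round(4))
E
```

```text
None
depth hole 324.11415525114154 195.2054794520548 219 [0.03830099 0.00019073 0.11636596]
-0.03 315 x 0.0049 0.0105 y -0.01 0.009
-0.022 397 x 0.0025 0.0107 y -0.0104 0.0094
-0.014 367 x 0.0018 0.0104 y -0.0109 0.0099
-0.006 339 x 0.0016 0.0104 y -0.0114 0.0103
0.002 28 x 0.0043 0.0092 y -0.0084 0.0073
0.01 46 x 0.0037 0.0058 y -0.0041 0.0034
0.018 87 x 0.0019 0.0056 y -0.0048 0.0041
0.026 78 x 0.0004 0.0059 y -0.0049 0.0043
0.034 21 x 0.0014 0.0059 y -0.005 0.0038
```

Call:
step_arm(plan=[[1,0.02,0.0005,0.0,0],[1,0.037,0.0005,0.03,0],[1,0.037,0.0005,0.056,0],[1,0.037,0.0005,0.056,0],[1,0.037,0.0005,0.066,0],[1,0.037,0.0005,0.075,0],[1,0.037,0.0005,0.08,0],[1,0.037,0.0005,0.08,0]])

```text
time: 5.58
tool_pos: [0.5148, -0.0034, 0.0797]
tool_rot: [-3.141, -0.0, 1.823]
contact_force: [0.5, 0.3, 0.4]
opening: 0.0176
grip_force: 25.0
```

Call:
step_arm(plan=[[1,0,0,0.007,0],[1,0,0,0.014,0],[1,0,0,0.02,0],[1,0,0,0.025,0],[1,0,0,0.025,0]])

```text
time: 6.2
tool_pos: [0.5146, -0.0033, 0.0544]
tool_rot: [-3.141, -0.001, 1.824]
contact_force: [-1.3, 1.4, -2.1]
opening: 0.0173
grip_force: 25.0
```

Call:
step_arm(plan=[[1,0.0007,0,0.003,0],[1,0.0007,0,0.005,0],[1,0.0007,0,0.0065,0],[1,0.0007,0,0.0072,0],[1,0.0007,0,0.0072,0]])

```text
time: 6.82
tool_pos: [0.5149, -0.0028, 0.048]
tool_rot: [3.141, 0.0, 1.824]
contact_force: [-1.6, -0.3, 1.5]
opening: 0.0173
grip_force: 25.0
```

Call:
step_arm(plan=[[1,0,0,0.0007,0],[1,0,0,0.0013,0],[1,0,0,0.0013,0]])

```text
time: 7.2
tool_pos: [0.515, -0.0028, 0.0479]
tool_rot: [3.141, 0.001, 1.824]
contact_force: [-5.4, 0.3, 13.6]
opening: 0.0173
grip_force: 25.0
```

The head is seated, with 14 N pushing back. I'll open the fingers and retreat upward.

Call:
step_arm(plan=[[1,0,0,-0.0008,0],[0.3,0,0,-0.0008,0],[0,0,0,-0.0008,0],[0,0,0,-0.0008,0],[0,0,0,-0.0008,0],[0,0,0,-0.02,0],[0,0,0,-0.06,0],[0,-0.04,0,-0.11,0],[-1,-0.045,0,-0.125,0],[-1,-0.045,0,-0.125,0]])

```text
time: 8.45
tool_pos: [0.5267, -0.0469, 0.1726]
tool_rot: [3.139, 0.001, 1.823]
contact_force: [-0.2, 1.3, 0.1]
opening: 0.0614
grip_force: 0.0
```

```bash
python3 - <<'E'
from h import *
s=observe();print(s["opening"])
c,Pt,W=wrist("w3")
m=(W[...,2]>.052)&(W[...,2]<.1)&(np.hypot(W[...,0]-.514,W[...,1])<.03)
z=W[m][:,2]
print(m.sum(),np.percentile(z,[5,50,90,95]))
t=m&(W[...,2]>.066); print(cv2.minAreaRect((W[t][:,:2]*1000).astype(np.float32)),W[t].mean(0))
f=(abs(W[...,2]-.044)<.006)&(np.hypot(W[...,0]-.514,W[...,1])<.03); print("plate z",np.median(W[f][:,2]),cv2.minAreaRect((W[f][:,:2]*1000).astype(np.float32)))
T=read_camera("top"); P=pts(T)
q=(P[...,2]>.055)&(P[...,2]<.1)&(np.hypot(P[...,0]-.514,P[...,1])<.025); print("top",q.sum())
go([.4682,-.284,.12],7.0)
E
```

```text
0.06135469267210464
520 [0.06914893 0.07108918 0.07193718 0.07223682]
((514.1633911132812, -2.282623291015625), (16.854238510131836, 17.037691116333008), 16.413591384887695) [ 0.51419403 -0.00220089  0.07108319]
plate z 0.04320695004988197 ((514.0611572265625, -0.19200897216796875), (59.69839859008789, 59.076087951660156), 14.525117874145508)
top 38
t 8.55 pos [ 0.5253 -0.0459  0.1705] rot [-3.1402e+00 -1.0000e-03  1.8238e+00] SHIFT [-0.2163 -0.1149  0.0505] TWIST 1.7017
```

View pics/w3.png

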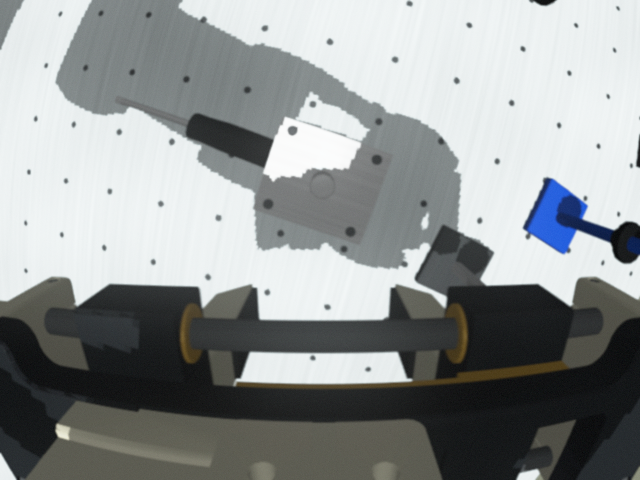

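The wrist view shows the pin head round at (322,184). Its top is 27.9 mm above the plate, so it is seated. Next is the loupe.

Call:
step_arm(plan=[[-1,-0.05,-0.027,0,0],[-1,-0.216,-0.115,0.05,1.702],[-1,-0.216,-0.115,0.05,1.702],[-1,-0.216,-0.115,0.05,1.702],[-1,-0.216,-0.115,0.05,1.702],[-1,-0.216,-0.115,0.05,1.702],[-1,-0.216,-0.115,0.05,1.702],[-1,-0.216,-0.115,0.05,1.702],[-1,-0.216,-0.115,0.05,1.702],[-1,-0.216,-0.115,0.05,1.702],[-1,-0.216,-0.115,0.05,1.702],[-1,-0.216,-0.115,0.05,1.702],[-1,-0.216,-0.115,0.05,1.702]])

```text
time: 10.18
tool_pos: [0.4687, -0.2839, 0.1211]
tool_rot: [-3.141, 0.0, 0.124]
contact_force: [0.1, 0.3, -0.1]
opening: 0.0922
grip_force: 0.0
```

```bash
python3 - <<'E'
from h import *
c,Pt,W=wrist("w4")
h=(W[...,2]>.014)&(W[...,2]<.035)&(abs(W[...,1]+.285)<.03)&(W[...,0]>.37)&(W[...,0]<.502)
print("handle",h.sum(),cv2.minAreaRect((W[h][:,:2]*1000).astype(np.float32)),np.median(W[h][:,2]))
r=(W[...,2]>.008)&(W[...,2]<.03)&(np.hypot(W[...,0]-.539,W[...,1]+.275)<.037)
print("ring",r.sum(),cv2.minAreaRect((W[r][:,:2]*1000).astype(np.float32)))
go([.4698,-.2833,.0035],7.0)
print(observe()["qpos"].round(2))
E
```

```text
handle 2496 ((458.08062744140625, -287.0015869140625), (89.85340118408203, 15.294733047485352), 6.7387542724609375) 0.023127762177836034
ring 7129 ((539.4537963867188, -276.7959289550781), (67.5454330444336, 67.12405395507812), 40.9398193359375)
t 10.22 pos [ 0.4687 -0.284   0.1213] rot [-3.1413e+00  2.0000e-04  1.2350e-01] SHIFT [ 0.0012 -0.0005  0.1178] TWIST 0.0014
[-0.68  0.49  1.61  0.    1.05  0.76]
```

Call:
step_arm(plan=[[-1,0.001,0.0015,0.05,0.0],[-1,0.001,0.0015,0.09,0.0],[-1,0.001,0.0015,0.108,0.0],[-1,0.001,0.0015,0.1165,0.0],[-1,0.001,0.0015,0.1165,0.0],[1,0.001,0.0015,0.1165,0.0],[1,0.001,0.0015,0.1165,0.0],[1,0.001,0.0015,0.1165,0.0],[1,0.001,0.0015,0.1165,0.0],[1,0.001,0.0015,0.1165,0.0],[1,0.001,0.0015,0.1165,0.0],[1,0.001,0.0015,0.1165,0.0],[1,0.001,0.0015,0.1165,0.0]], grip_force=35)

```text
time: 11.85
tool_pos: [0.4699, -0.2855, 0.005]
tool_rot: [-3.141, -0.0, 0.122]
contact_force: [1.0, -0.0, -0.1]
opening: 0.0163
grip_force: 0.0
```

```bash
python3 - <<'E'
from h import *
go([.5142-.070,-.0015-.0086,.1435-.008+.0045])
E
```

```text
t 11.85 pos [ 0.4699 -0.2855  0.005 ] rot [-3.1415 -0.      0.1218] SHIFT [ 0.0079 -0.2765 -0.135 ] TWIST 0
```

Call:
step_arm(plan=[[1,0,0,0,0],[1,0,0,0,0],[1,0,0,-0.01,0],[1,0,0,-0.03,0],[1,0,0,-0.06,0],[1,0,0,-0.09,0],[1,0,0,-0.12,0],[1,0,0,-0.15,0],[1,0,0,-0.15,0]])

```text
time: 12.98
tool_pos: [0.471, -0.2864, 0.1578]
tool_rot: [3.138, -0.004, 0.122]
contact_force: [-0.1, 0.5, -2.6]
opening: 0.0157
grip_force: 35.0
```

Call:
step_arm(plan=[[1,0.002,-0.05,0,0],[1,0.003,-0.1,0,0],[1,0.004,-0.15,0,0],[1,0.006,-0.2,0,0],[1,0.007,-0.24,0,0],[1,0.008,-0.265,0.005,0],[1,0.008,-0.2765,0.01,0],[1,0.008,-0.2765,0.013,0],[1,0.008,-0.2765,0.013,0],[1,0.008,-0.2765,0.013,0]])

```text
time: 14.22
tool_pos: [0.4445, -0.011, 0.142]
tool_rot: [3.142, -0.0, 0.121]
contact_force: [-0.1, 0.5, -0.5]
opening: 0.0156
grip_force: 35.0
```

```bash
python3 - <<'E'
from h import *
go([.4442,-.0101,.140])
c,Pt,W=wrist("w5"); S=read_camera("scene"); T=read_camera("top")
cv2.imwrite("pics/s5.png",S["img"][80:380,150:550,::-1])
def fit(n,P,c0):
    m=(P[...,2]>.115)&(P[...,2]<.17)&(np.hypot(P[...,0]-c0[0],P[...,1]-c0[1])<.042)
    Q=P[m]; 
    if len(Q)<20: print(n,len(Q));return
    r=cv2.minAreaRect((Q[:,:2]*1000).astype(np.float32))
    A=np.c_[Q[:,:2]-c0,np.ones(len(Q))]; k=np.linalg.lstsq(A,Q[:,2],rcond=None)[0]
    print(n,len(Q),np.round(r[0],1),np.round(r[1],1),"plane slopes/z",k.round(4),np.percentile(Q[:,2],[2,10,50,90,98]).round(4))
fit("wrist lens",W,[.514,-.001]); fit("top lens",pts(T),[.514,-.001]); fit("scene lens",pts(S),[.514,-.001])
PT=pts(T);PS=pts(S)
for n,P in(("top",PT),("scene",PS),("wrist",W)):
    d=np.hypot(P[...,0]-.6565,P[...,1]+.046)
    m=(d<.019)&(d>.0095)&(P[...,2]>.1)&(P[...,2]<.19)
    if m.sum(): print("disc",n,m.sum(),np.percentile(P[m][:,2],[2,10,25,50,75,90,98]).round(4))
    m=(d<.03)&(P[...,2]>.005)&(P[...,2]<.02); print(" base",np.median(P[m][:,2]) if m.any() else None)
    m=(d<.008)&(P[...,2]>.193); print(" posttop",np.median(P[m][:,2]) if m.any() else None)
E
```

```text
t 14.22 pos [ 0.4445 -0.011   0.142 ] rot [ 3.1415e+00 -1.0000e-04  1.2050e-01] SHIFT [-0.0002 -0.0009  0.002 ] TWIST 0
wrist lens 22837 [513.7  -2.1] [67.6 68.7] plane slopes/z [-0.0596 -0.0063  0.1488] [0.1456 0.1461 0.1472 0.1527 0.1603]
top lens 486 [526.7  -3.6] [66.4 40.8] plane slopes/z [ 0.0737 -0.0082  0.1484] [0.1439 0.1454 0.1485 0.1536 0.1567]
scene lens 584 [514.6  -1.3] [73.6 66.5] plane slopes/z [-0.0774 -0.0394  0.1503] [0.1396 0.1447 0.1498 0.1557 0.1617]
disc top 113 [0.1417 0.1437 0.1456 0.147  0.1486 0.1499 0.1517]
 base 0.012368888340382625
 posttop 0.19639845850058885
disc scene 99 [0.1393 0.1429 0.1453 0.1478 0.1493 0.1502 0.1513]
 base 0.013193893774305862
 posttop 0.1969603367618298
 base 0.011073856336583587
 posttop None
```

View pics/s5.png

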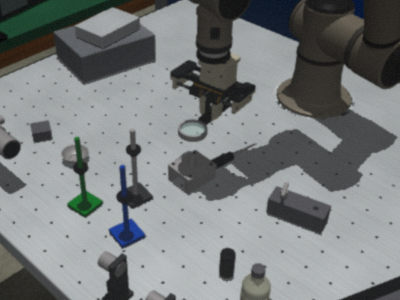

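The scene crop shows the loupe held level over the flange at (192,130), well clear of the gauge at (134,150). I'll fit the ring and the disc's top more cleanly.

```bash
python3 - <<'E'
from h import *
s=observe(); print(s["tool_pos"],s["tool_rot"])
c,Pt,W=wrist(); T=read_camera("top"); S=read_camera("scene"); PT=pts(T);PS=pts(S)
for n,P in(("wrist",W),("top",PT),("scene",PS)):
    r=np.hypot(P[...,0]-.514,P[...,1]+.002); z=P[...,2]
    for nm,m in(("ring",(r<.0345)&(r>.0285)),("glass",r<.024)):
        m=m&(z>.13)&(z<.158)&(P[...,0]>.492)
        Q=P[m]
        if len(Q)<10: print(n,nm,len(Q)); continue
        for _ in range(3):
            k=np.linalg.lstsq(np.c_[Q[:,:2]-[.514,-.002],np.ones(len(Q))],Q[:,2],rcond=None)[0]
            e=abs(np.c_[Q[:,:2]-[.514,-.002],np.ones(len(Q))]@k-Q[:,2]); Q=Q[e<2*e.std()+e.mean()]
        print(n,nm,m.sum(),"slopes",k[:2].round(4),"z",k[2].round(4),"xy mean",Q[:,:2].mean(0).round(4))
    m=((r<.04)&(z>.139)&(z<.15)&(P[...,0]>.485)); 
    if m.sum()>10: print(n,"circle",cv2.minEnclosingCircle((P[m][:,:2]*1000).astype(np.float32)))
# disc top from top view: eroded flat area
d=np.hypot(PT[...,0]-.6565,PT[...,1]+.046); m=((d<.0155)&(d>.008)&(PT[...,2]>.135)&(PT[...,2]<.16)); z=PT[m][:,2]
z=z[abs(z-np.median(z))<.004]; print("disc top",len(z),z.mean(),np.median(z))
d=np.hypot(PS[...,0]-.6565,PS[...,1]+.046); m=((d<.0155)&(d>.008)&(PS[...,2]>.135)&(PS[...,2]<.16)); z=PS[m][:,2]
z=z[abs(z-np.median(z))<.004]; print("disc top scene",len(z),z.mean(),np.median(z))
E
```

```text
[ 0.44441755 -0.01064531  0.14208419] [ 3.14154700e+00 -2.54745162e-04  1.20889005e-01]
wrist ring 5114 slopes [0.0003 0.0004] z 0.1521 xy mean [ 0.5233 -0.0017]
wrist glass 10515 slopes [-0.001   0.0012] z 0.1469 xy mean [ 0.5143 -0.002 ]
wrist circle ((514.0474243164062, -4.818408966064453), 32.28839874267578)
top ring 120 slopes [-0.0129  0.011 ] z 0.1533 xy mean [ 0.5311 -0.0019]
top glass 264 slopes [ 0.011  -0.0055] z 0.148 xy mean [ 0.5203 -0.0031]
top circle ((517.7568969726562, -0.9334094524383545), 29.309661865234375)
scene ring 218 slopes [-0.0392 -0.04  ] z 0.1509 xy mean [0.5265 0.0044]
scene glass 182 slopes [0.0011 0.0085] z 0.1491 xy mean [ 0.5137 -0.0024]
scene circle ((514.3627319335938, -0.4065804183483124), 35.686214447021484)
disc top 83 0.14742133328908263 0.14772507380668926
disc top scene 66 0.14771294512427313 0.14784567282420263
```

The lens is level, with slopes around 0.001, and within 1 mm of the pin axis. It needs to come down about 1.6 mm.

Call:
step_arm(plan=[[1,0.0003,0,0.0016,0],[1,0.0003,0,0.0016,0],[1,0.0003,0,0.0016,0],[1,0.0003,0,0.0016,0],[1,0.0003,0,0.0016,0],[1,0.0003,0,0.0016,0]])

```text
time: 15.28
tool_pos: [0.4446, -0.0101, 0.1404]
tool_rot: [-3.142, -0.0, 0.122]
contact_force: [-0.0, -0.6, -0.2]
opening: 0.0161
grip_force: 35.0
```

```bash
python3 - <<'E'
from h import *
s=observe(); print(s["tool_pos"],abs(s["qvel"]).max(),s["grip_force"],s["time"])
print(hand_in())
E
```

```text
[ 0.44461519 -0.01008838  0.14042373] 0.0013405664723063833 34.9978244304657 15.275
the job is handed in; nothing more can be done
None
```

I handed the job in at 15.3 s: the pin is seated in the flange and released, and the loupe is held level and still, its lens within about 1 mm of the pin axis and at the disc's measured height (about 143.5 mm).

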